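# Put the swapped filling nozzles back on their own depositor heads

## Robot

A 6-joint arm with a two-finger parallel gripper is mounted at the origin on the work surface. World frame = base frame: x ahead of the robot, y to its left, z up, the work surface at z = 0. Lengths are in m, angles in degrees, forces in N, time in s.
With the tool pointing down it reaches from about 0.4 to 0.825 m from the base axis. Payload 7 kg.
Tool frame: the origin (TCP) lies between the finger pads; the fingertips stand 25 mm ahead of it and the grasp point (between the pads) lies 6 mm ahead of it; z points along the fingers, y is the line along which they close (so a half turn about z gives the same grasp; the last joint's range is limited). The gripper opens to 88 mm and grips with 3 to 60 N. Pads are 19 mm wide; open, the fingers measure 130 mm over their backs; the gripper's body (78 mm by 193 mm) begins 47 mm behind the grasp point.
Start: joints at [85.548, 20.546, 0.682, 0, -70.136, -16.507], TCP at [0.241, 0.63, 0.252] pointing down, gripper open.
Joint ranges: [-176.03, 176.03], [-82.01, 121.73], [-58.28, 71.71], [-173.87, 95.51], [-174.79, -0.11], [-173.66, 173.66]. Speed limits (degrees/s): [136.94, 136.94, 172.46, 180, 180, 180].

## Interface

Orientations are given as [roll, pitch, yaw] about the fixed x, y, z axes, in that order (R = Rz(yaw) Ry(pitch) Rx(roll)).
In Python, from plant import r gives the robot as it stands.
- The arm moves only by the shell command python3 -m crank 'ROWS' [FORCE]. ROWS is JSON, a list of rows, each a list of 3 entries, a list of its own where there are three numbers: the turn, a rotation vector about the tool's x, y, z in degrees, then the shift along the tool's x, y, z in cm, then the closure, from -1 (fully open) to 1 (shut). In form: [[[wx, wy, wz], [dx, dy, dz], fingers], ...]. A call has 1 to 8 rows; each row shifts and turns the commanded pose from where the row before left it, along the tool's axes as they then stand; what a row does not reach is not made up. A row lasts 1/10 s, in which the tool goes at most 50 mm and 8.59 degrees, less where a joint would pass 70% of its speed; a pose out of reach is approached as far as the arm can. A call with a gripper value outside its range is refused whole. The fingers move at their own pace and stop on an object; FORCE is the grip in N (left out, the last holds). Time passes only in rows, so rows that do not move let the fingers close. It gives the time, the measured TCP pose, the force, the opening and the grip force at its end, in the units of the state.
- r.get_state(): the state, without advancing time (a new reading comes with each control period).
- r.capture(name): name is "scene" or "top" or "wrist"; returns a dict with "color" (400x640x3 uint8, red, green, blue), "range_z" (400x640 float32, m along the optical axis (not along the pixel's ray), 0 where there is no reading), "intrinsics" (3x3 intrinsics, pixels), "k1" (the pictures are not rectified: a ray, as slopes to the right and down, at radius r is drawn at 1 + k1 r^2 times it, then the intrinsics apply), "world_from_camera" (4x4, takes a point from camera to world coordinates); the wrist camera has in their place "hand_eye" (4x4, takes a point from camera to tool coordinates, whose origin is the TCP and whose axes are the flange's). Camera axes: x right, y down, z forward; pixel columns grow to the right and rows downward; lengths in m; the calibration is good to about 2 mm. A picture is of the moment at which its call begins: read the wrist's pose just before it.
- r.close_job(): hands the job in; it is judged then, once.
The state is a dict: "time_s": time; "joints": joint angles; "qd": joint speeds; "joint_torque": joint torques, N m; "tcp_pos": TCP position; "eef_rot": TCP orientation; "contact_force": force on the tool from outside, world axes, zero at the start; "moment": the same for the moment, N m; "gripper_width": finger opening in m; "gripper_force": force on a finger pad.
Only numpy, scipy, OpenCV 4.12 (cv2) and the standard library are available. Lean on these libraries where they do the work, as an engineer would, in place of code of your own. Each camera call takes 0.05 s, during which the arm holds its last target. There are 200 camera calls.

## Task

After washing, the three coloured filling nozzles were set loosely on the wrong depositor heads: move each one to the head whose ring has its own colour and press it down until it is fully home against the head's shoulder and holds by friction. Park a nozzle on the empty steel draining stand to make room; for hygiene, no nozzle may touch the bench top. Leave the green-lidded tub, the steel jug and the blue brush where they are, and let go of everything at the end.

Things in the scene. Friction and masses are not known exactly. Their poses are not given: they have to be found in the camera images.
- nozzle_red_center (a point): Loose red nozzle, 64 mm tall, 80 to 125 g; the point is on its axis, 32 mm above its lower rim; z up. Lower 44 mm: plastic cylinder 44 mm wide, to grip at any yaw; above: steel cone, 25 to 13 mm wide. Bore open below, 40 mm deep: mouth 30 mm wide, tapering to 26 mm 6 mm in. Starts upright on another colour's head, resting loosely on the O-ring (point about 39 mm above the shoulder).
- nozzle_yellow_center (a point): Loose yellow nozzle, 64 mm tall, 80 to 125 g; the point is on its axis, 32 mm above its lower rim; z up. Lower 44 mm: plastic cylinder 44 mm wide, to grip at any yaw; above: steel cone, 25 to 13 mm wide. Bore open below, 40 mm deep: mouth 30 mm wide, tapering to 26 mm 6 mm in. Starts upright on another colour's head, resting loosely on the O-ring (point about 39 mm above the shoulder).
- nozzle_blue_center (a point): Loose blue nozzle, 64 mm tall, 80 to 125 g; the point is on its axis, 32 mm above its lower rim; z up. Lower 44 mm: plastic cylinder 44 mm wide, to grip at any yaw; above: steel cone, 25 to 13 mm wide. Bore open below, 40 mm deep: mouth 30 mm wide, tapering to 26 mm 6 mm in. Starts upright on another colour's head, resting loosely on the O-ring (point about 39 mm above the shoulder).
- spigot_red (a point): Depositor head with red ring (84 mm wide), fixed, foot 100 mm wide. The point: on its axis on the shoulder, 58 mm above the bench; a nozzle fully home has its centre point 32 mm above it. Spigot 38 mm high, 25 mm wide at foot, 24 at 23 mm up, 9 at tip; O-ring 28 mm wide 10 mm up. A nozzle set on stops 4 to 8 mm high, a little askew; 6 to 15 N down drives it home, friction holds it. z up; inlet stub along x, 63 mm out.
- spigot_yellow (a point): Depositor head with yellow ring (84 mm wide), fixed, foot 100 mm wide. The point: on its axis on the shoulder, 58 mm above the bench; a nozzle fully home has its centre point 32 mm above it. Spigot 38 mm high, 25 mm wide at foot, 24 at 23 mm up, 9 at tip; O-ring 28 mm wide 10 mm up. A nozzle set on stops 4 to 8 mm high, a little askew; 6 to 15 N down drives it home, friction holds it. z up; inlet stub along x, 63 mm out.
- spigot_blue (a point): Depositor head with blue ring (84 mm wide), fixed, foot 100 mm wide. The point: on its axis on the shoulder, 58 mm above the bench; a nozzle fully home has its centre point 32 mm above it. Spigot 38 mm high, 25 mm wide at foot, 24 at 23 mm up, 9 at tip; O-ring 28 mm wide 10 mm up. A nozzle set on stops 4 to 8 mm high, a little askew; 6 to 15 N down drives it home, friction holds it. z up; inlet stub along x, 63 mm out.
- drain_stand: Fixed steel draining stand, the free parking place: a square perforated plate 116 mm wide on four legs, its top face 50 mm above the bench, with a rim 6 mm high round the edge. The origin is at bench level under its centre; z up, x and y along its sides. A nozzle standing on it has its centre point 82 mm above the bench.
- grease_tub_center (a point): Bystander: loose round white tub with a green lid, 62 mm across, 48 mm tall, standing on the bench; the point is its centre. Leave it alone.
- jug_center (a point): Bystander: loose metal mug-shaped measuring jug, 80 mm across, 85 mm tall, standing on the bench, handle towards its +y; the point is its centre. Leave it alone.
- brush_center (a point): Bystander: loose cleaning brush lying on the bench, 235 mm long along its x axis, 26 mm thick, white handle, blue bristles; the point lies on its axis where the handle meets the bristles. Leave it alone.
Things that resemble listed ones, but are neither listed nor needed, are in the scene too. There is more than one size of the part that bears nozzle_yellow_center; the job needs the larger.

How it is judged (in metres and radians):
On the way:
1. one nozzle stands upright on the draining stand (((horizontal distance between nozzle_red_center and drain_stand below 0.045 m and z of nozzle_red_center in the frame of drain_stand between 0.077 and 0.087 m and angle between nozzle_red_center's own z axis and vertical below 0.15 rad) or (horizontal distance between nozzle_yellow_center and drain_stand below 0.045 m and z of nozzle_yellow_center in the frame of drain_stand between 0.077 and 0.087 m and angle between nozzle_yellow_center's own z axis and vertical below 0.15 rad) or (horizontal distance between nozzle_blue_center and drain_stand below 0.045 m and z of nozzle_blue_center in the frame of drain_stand between 0.077 and 0.087 m and angle between nozzle_blue_center's own z axis and vertical below 0.15 rad))), for 0.2 s.
At the end, for the whole second after the job is handed in: Each nozzle is on the spigot of the head with its own colour: on the axis within 4 mm, upright within 0.08 rad, pressed home (within 2.2 mm of the shoulder), released and at rest (horizontal distance between nozzle_red_center and spigot_red below 0.004 m and z of nozzle_red_center in the frame of spigot_red below 0.0342 m and angle between each of nozzle_red_center, nozzle_yellow_center, nozzle_blue_center's own z axis and vertical below 0.08 rad and horizontal distance between nozzle_yellow_center and spigot_yellow below 0.004 m and z of nozzle_yellow_center in the frame of spigot_yellow below 0.0342 m and horizontal distance between nozzle_blue_center and spigot_blue below 0.004 m and z of nozzle_blue_center in the frame of spigot_blue below 0.0342 m and linear speed of each of nozzle_red, nozzle_yellow, nozzle_blue below 0.01 m/s); the robot touches nothing.
It fails at once if a nozzle touches down on the bench top (height (world z) of any of nozzle_red_center, nozzle_yellow_center, nozzle_blue_center below 0.04 m).
It fails at once if the tub, the jug or the brush is shifted by more than 30 mm (distance of any of grease_tub_center, jug_center, brush_center from where it was at the start of the episode above 0.03 m).
It also fails if it takes over 125 s, if anything falls off the work surface, if the arm or the gripper's body presses on something with over 40 N, if the wrist force passes 120 N, or if a joint passes its speed limit or range.

## Working session

There is one attempt and no reset: what is moved stays moved. The work goes in short steps, Python scripts to look and compute and a shell command to move; the robot and the scene stay as the last step left them, time stands still between calls to the robot, and variables do not carry over. Pictures are saved under pics/ and viewed, at most 14 in all, crops included, and the job is handed in when it is done.

```bash
mkdir -p pics; ls
cat > h.py <<'E'
import numpy as np, cv2
from plant import r
from scipy.spatial.transform import Rotation as R
def snap(n,name):
    s=r.get_state(); c=r.capture(n)
    if n=="wrist":
        T=np.eye(4);T[:3,:3]=R.from_euler('xyz',s['eef_rot'],degrees=True).as_matrix();T[:3,3]=s['tcp_pos']
        c['T']=T@np.array(c['hand_eye'])
    else: c['T']=np.array(c['world_from_camera'])
    cv2.imwrite(f'pics/{name}.png',c['color'][...,::-1]); np.savez(f'pics/{name}.npz',**{k:c[k] for k in('color','range_z','T','intrinsics','k1')})
    return c
def cloud(c):
    K=np.array(c['intrinsics']);h,w=c['range_z'].shape
    v,u=np.mgrid[:h,:w].astype(float)
    d=cv2.undistortPoints(np.stack([u,v],-1).reshape(-1,1,2),K,np.array([float(c['k1']),0,0,0])).reshape(h,w,2)
    z=c['range_z']
    P=np.stack([d[...,0]*z,d[...,1]*z,z,np.ones_like(z)],-1)@c['T'].T
    P=P[...,:3]; P[z==0]=np.nan
    return P
E
python3 - <<'E'
from h import *
a=snap('scene','scene0');b=snap('top','top0')
print(a['T'],b['T'],r.get_state())
E
```

```text
pics
[[-0.20221233  0.66907374 -0.71515767  1.2125455 ]
 [ 0.97926087  0.1475198  -0.13887427  0.1175416 ]
 [ 0.01258279 -0.72840801 -0.68502806  0.80200213]
 [ 0.          0.          0.          1.        ]] [[ 0.02195253 -0.98129771  0.19124041  0.28897634]
 [-0.9997039  -0.02355443 -0.00610684 -0.01735096]
 [ 0.01049719 -0.19104972 -0.98152423  1.0540917 ]
 [ 0.          0.          0.          1.        ]] {'time_s': 0.1, 'joints': array([ 8.55492576e+01,  2.05894948e+01,  6.40424223e-01, -1.56519116e-02,
       -7.01374069e+01, -1.65071114e+01]), 'qd': array([-0.01709469, -0.15778307,  0.09453503,  0.07107949, -0.03974693,
        0.07300317]), 'joint_torque': array([-1.08256121e-03, -5.84162378e+01,  2.93748379e+01,  7.01537713e+00,
        1.01253827e-02, -5.06592801e-05]), 'tcp_pos': array([0.24132386, 0.62996873, 0.25070914]), 'eef_rot': array([ 1.79912906e+02, -1.04650562e-02, -2.09631750e+01]), 'contact_force': array([-0.26568369,  0.22953868,  0.65477704]), 'moment': array([-0.01151226, -0.00749687, -0.00356999]), 'gripper_force': 0.0, 'gripper_width': 0.08774662844740423}
```

View pics/scene0.png

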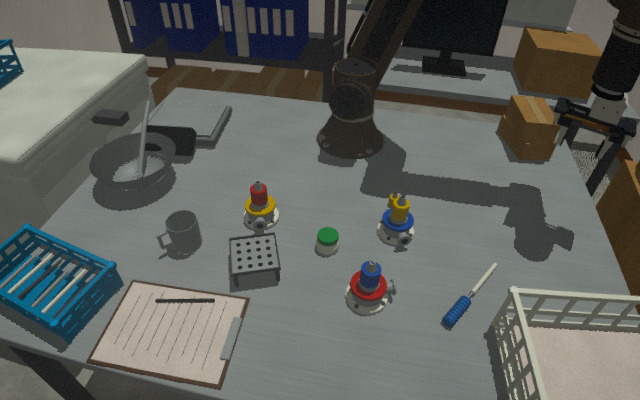

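View pics/top0.png

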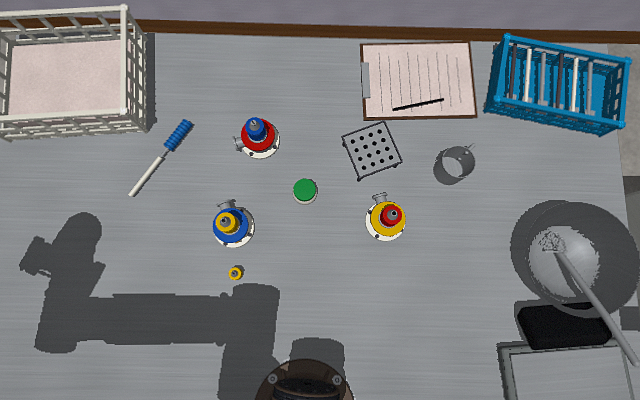

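The top picture shows the red nozzle on the yellow head at (386,217), the blue on the red head at (257,130) and the stand at (371,150). The yellow candidates are the nozzle on the blue head at (229,222) and a small one on the bench at (236,272). The one on the head fits, because it is larger and stands on another colour's head. I'll confirm it in a crop while measuring.

Run:
```python
from h import *
from scipy.optimize import least_squares
im=cv2.imread('pics/top0.png');cv2.imwrite('pics/crop.png',cv2.resize(im[90:290,190:420],None,fx=3,fy=3)[:600,:690])
C={}
for n in('top0','scene0'):
    d=dict(np.load(f'pics/{n}.npz'));P=cloud(d);C[n]=(P,cv2.cvtColor(d['color'],cv2.COLOR_RGB2HSV))
P,_=C['top0']
px={'Y':(229,222),'R':(386,217),'B':(257,130),'smallY':(236,272),'tub':(305,189),'jug':(452,158),'stand':(371,150),'brush':(165,155)}
for k,(u,v) in px.items(): print(k,P[v,u].round(3))
def circ(p,r):
    f=lambda x:np.hypot(p[:,0]-x[0],p[:,1]-x[1])-r
    s=least_squares(f,np.median(p,0)[:2],loss='soft_l1',f_scale=.002);return s.x.round(4),np.abs(f(s.x)).mean().round(4)
hue={'Y':(18,35),'R':(-8,8),'B':(100,130)}
ring={'Y':'B','R':'Y','B':'R'}
for k in 'YRB':
  u,v=px[k];c0=P[v,u,:2]
  for n,(Q,H) in C.items():
    h=((H[...,0].astype(int)+90)%180)-90 if 0 else H[...,0].astype(int); h=np.where(h>170,h-180,h)
    near=(np.hypot(Q[...,0]-c0[0],Q[...,1]-c0[1])<.07)&(H[...,1]>110)
    def sel(col): a,b=hue[col];return Q[near&(h>=a)&(h<=b)]
    q=sel(k); q=q[(q[:,2]>.075)]
    s=sel(ring[k]); 
    print(k,n,len(q),'z',np.percentile(q[:,2],[2,50,98]).round(4),'ring z',np.percentile(s[:,2],[2,50,90,98]).round(4),len(s))
    side=q[q[:,2]<.104]
    if len(side)>15: print('  side fit',circ(side,.022),len(side))
    t=q[q[:,2]>.106]; print('  top med', ((t.min(0)+t.max(0))/2).round(4) if len(t) else None,len(t))
    # ring mask hull ellipse
    sm=s[s[:,2]>.05]
    if len(sm)>10:
      hull=cv2.convexHull(sm[:,:2].astype(np.float32)); (cx,cy),rad=cv2.minEnclosingCircle(hull); print('  ring enclosing',round(cx,4),round(cy,4),round(rad,4))
    foot=Q[(np.hypot(Q[...,0]-c0[0],Q[...,1]-c0[1])<.08)&(Q[...,2]>.006)&(Q[...,2]<.03)]
    print('  foot z',np.percentile(foot[:,2],[10,50,90]).round(4),len(foot))
Q=P[(np.hypot(P[...,0]-P[150,371,0],P[...,1]-P[150,371,1])<.1)&(P[...,2]>.045)&(P[...,2]<.062)]
print(cv2.minAreaRect(Q[:,:2].astype(np.float32)),len(Q))
```

```text
Y [0.418 0.177 0.116]
R [ 0.439 -0.174  0.11 ]
B [0.638 0.126 0.109]
smallY [0.311 0.169 0.04 ]
tub [0.513 0.012 0.049]
jug [ 0.613 -0.362  0.005]
stand [ 0.615 -0.148  0.05 ]
brush [ 0.605  0.376 -0.003]
Y top0 262 z [0.0796 0.109  0.1126] ring z [0.0492 0.0537 0.0562 0.058 ] 543
  side fit (array([0.4209, 0.1874]), np.float64(0.0002)) 47
  top med [0.4206 0.1863 0.1106] 200
  ring enclosing 0.4204 0.1868 0.0419
  foot z [0.0094 0.0127 0.0163] 331
Y scene0 231 z [0.0759 0.0997 0.1102] ring z [0.0441 0.052  0.054  0.0551] 300
  side fit (array([0.4201, 0.1855]), np.float64(0.001)) 135
  top med [0.423  0.1851 0.1084] 84
  ring enclosing 0.4244 0.1854 0.0417
  foot z [0.0093 0.0135 0.0229] 359
R top0 251 z [0.0813 0.1087 0.1127] ring z [0.0474 0.0532 0.0553 0.0563] 552
  side fit (array([ 0.4208, -0.1576]), np.float64(0.0053)) 47
  top med [ 0.446  -0.1876  0.1098] 190
  ring enclosing 0.4454 -0.1875 0.042
  foot z [0.0092 0.0118 0.0157] 311
R scene0 222 z [0.0764 0.1013 0.1116] ring z [0.0449 0.0523 0.0542 0.0555] 303
  side fit (array([ 0.4457, -0.1899]), np.float64(0.001)) 123
  top med [ 0.4475 -0.1894  0.1138] 90
  ring enclosing 0.448 -0.1894 0.0422
  foot z [0.0095 0.0132 0.023 ] 337
B top0 262 z [0.0759 0.1081 0.1129] ring z [0.0488 0.0533 0.0557 0.0574] 454
  side fit (array([0.649 , 0.1338]), np.float64(0.0004)) 80
  top med [0.6486 0.1337 0.1098] 171
  ring enclosing 0.6475 0.1337 0.042
  foot z [0.0096 0.0127 0.0172] 346
B scene0 295 z [0.0757 0.1049 0.1101] ring z [0.0425 0.0513 0.0532 0.0547] 480
  side fit (array([0.6495, 0.1329]), np.float64(0.0006)) 142
  top med [0.6521 0.1319 0.1124] 124
  ring enclosing 0.6514 0.1314 0.0419
  foot z [0.0083 0.0115 0.0184] 547
((0.6175861358642578, -0.14930188655853271), (0.11733388900756836, 0.11725771427154541), 22.886363983154297) 2183
```

View pics/crop.png

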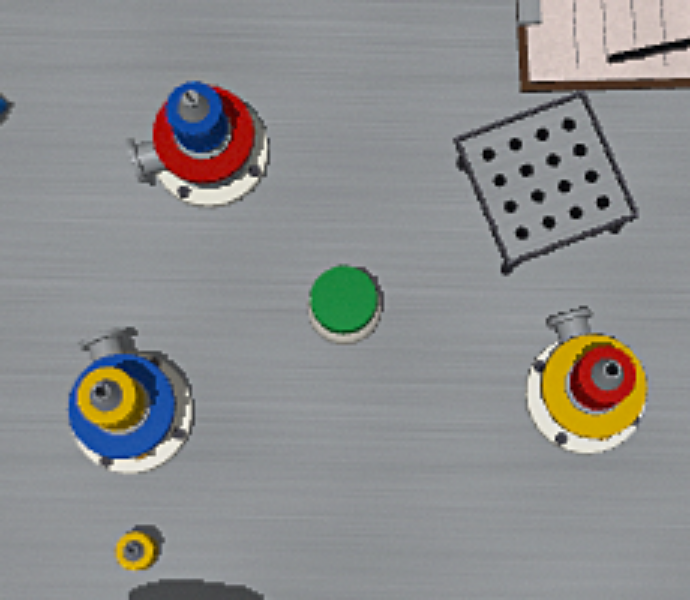

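The crop confirms it: the large yellow nozzle stands on the blue head at crop (105,395), and the small decoy is on the bench at (136,550). The measured sizes match what was given (ring radius 42 mm, stand 117 mm). Next I'll turn the tool to yaw 0 and move over the blue head for a wrist look.

```bash
python3 -m crank '[[[0,0,-7],[0,0,0],-1],[[0,0,-7],[0,0,0],-1],[[0,0,-7],[0,0,0],-1],[[0,0,0],[0,0,0],-1]]'
python3 -m crank '[[[0,0,0],[1.1,2.8,0],-1],[[0,0,0],[1.1,2.8,0],-1],[[0,0,0],[1.1,2.8,0],-1],[[0,0,0],[1.1,2.8,0],-1],[[0,0,0],[1.1,2.8,0],-1],[[0,0,0],[1.1,2.8,0],-1],[[0,0,0],[1.1,2.8,0],-1],[[0,0,0],[1.1,2.8,0],-1]]'
python3 -m crank '[[[0,0,0],[1.1,2.8,0],-1],[[0,0,0],[1.1,2.8,0],-1],[[0,0,0],[1.1,2.8,0],-1],[[0,0,0],[1.1,2.8,0],-1],[[0,0,0],[1.1,2.8,0],-1],[[0,0,0],[1.1,2.8,0],-1],[[0,0,0],[0.7,2.8,0],-1],[[0,0,0],[0,0,0],-1]]'
python3 - <<'E'
from h import *
print(r.get_state()['joints'])
c=snap('wrist','w_blue');print(np.array(c['hand_eye']).round(3),c['T'].round(3))
E
```

```text
time_s: 0.5
tcp_pos: [0.2414, 0.6301, 0.251]
eef_rot: [180.0, 0.0, 0.1]
contact_force: [0.5, 0.5, -0.7]
gripper_width: 0.0879
gripper_force: 0.0
time_s: 1.3
tcp_pos: [0.3298, 0.4051, 0.2515]
eef_rot: [180.0, 0.0, -0.2]
contact_force: [0.7, -0.3, -0.0]
gripper_width: 0.0874
gripper_force: 0.0
time_s: 2.1
tcp_pos: [0.4028, 0.2078, 0.2515]
eef_rot: [180.0, 0.0, -0.3]
contact_force: [0.2, 0.3, -0.1]
gripper_width: 0.0874
gripper_force: 0.0
[ 5.23201445e+01 -8.92619241e-01 -2.58683128e+01 -7.70815695e-03
 -6.50538804e+01  3.73591821e+01]
[[ 0.    -0.961 -0.276  0.074]
 [ 1.    -0.     0.     0.   ]
 [-0.    -0.276  0.961 -0.133]
 [ 0.     0.     0.     1.   ]] [[-0.006 -0.961 -0.276  0.477]
 [-1.     0.006  0.001  0.207]
 [ 0.001  0.276 -0.961  0.384]
 [ 0.     0.     0.     1.   ]]
```

View pics/w_blue.png

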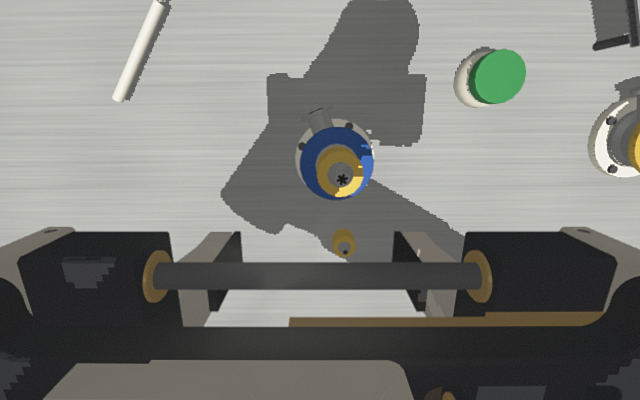

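The wrist view shows the yellow nozzle on the blue head at (340,170) and the small yellow decoy at (344,243), at the edge of where the fingers are now. I'll measure from depth with a general function.

```bash
cat >> h.py <<'E'
def enc(p):
    (x,y),q=cv2.minEnclosingCircle(p[:,:2].astype(np.float32)); return [round(x,4),round(y,4),round(q,4)]
def meas(c,xy,tops=(.104,.114),ring=(.047,.062)):
    P=cloud(c); d=np.hypot(P[...,0]-xy[0],P[...,1]-xy[1])
    a=P[(d<.035)&(P[...,2]>tops[0])&(P[...,2]<tops[1])]; b=P[(d<.046)&(P[...,2]>ring[0])&(P[...,2]<ring[1])]
    q=P[(d<.035)&(P[...,2]>tops[1]+.004)]
    s=r.get_state()
    print('tcp',s['tcp_pos'].round(4),'yaw',np.round(s['eef_rot'],2))
    if len(a)>5: print('cyl top',enc(a),'z',np.median(a[:,2]).round(4),len(a))
    if len(b)>5: print('ring',enc(b),'z',np.percentile(b[:,2],[50,90]).round(4),len(b))
    if len(q)>5: print('cone',enc(q),'z',q[:,2].max().round(4),len(q))
E
python3 - <<'E'
from h import *
meas(dict(np.load('pics/w_blue.npz')),(.421,.186))
E
python3 -m crank '[[[0,0,0],[1.4,2.2,0],-1],[[0,0,0],[0.6,2.3,0],-1],[[0,0,0],[0.3,2.5,0],-1],[[0,0,0],[0.1,2.5,0],-1],[[0,0,0],[0.1,2.5,0],-1],[[0,0,0],[0.1,2.5,0],-1],[[0,0,0],[0.1,2.5,0],-1],[[0,0,0],[0.1,2.5,0],-1]]'
python3 -m crank '[[[0,0,0],[0.1,2.5,0],-1],[[0,0,0],[0.1,2.5,0],-1],[[0,0,0],[0.1,2.5,0],-1],[[0,0,0],[0.1,2.5,0],-1],[[0,0,0],[0.1,2.5,0],-1],[[0,0,0],[0.1,2.5,0],-1],[[0,0,0],[0.1,2.5,0],-1],[[0,0,0],[0,2,0],-1]]'
python3 -m crank '[[[0,0,0],[0,0,0],-1],[[0,0,0],[0,0,0],-1]]'
python3 - <<'E'
from h import *
meas(snap('wrist','w_yel'),(.4465,-.1885))
E
```

```text
tcp [0.4029 0.2091 0.2516] yaw [-179.99   -0.     -0.29]
cyl top [0.4212, 0.186, 0.0224] z 0.1085 1269
ring [0.4208, 0.1858, 0.042] z [0.0527 0.0538] 2413
cone [0.421, 0.186, 0.035] z 0.3452 35589
time_s: 2.95
tcp_pos: [0.431, 0.0152, 0.2516]
eef_rot: [-180.0, -0.0, -0.1]
contact_force: [0.1, 0.1, -0.5]
gripper_width: 0.0874
gripper_force: 0.0
time_s: 3.75
tcp_pos: [0.4385, -0.1801, 0.2514]
eef_rot: [-180.0, 0.0, -0.1]
contact_force: [0.4, 0.3, -0.6]
gripper_width: 0.0877
gripper_force: 0.0
time_s: 3.95
tcp_pos: [0.4382, -0.1794, 0.2513]
eef_rot: [-180.0, 0.0, -0.1]
contact_force: [-0.1, 0.4, 0.4]
gripper_width: 0.0877
gripper_force: 0.0
tcp [ 0.4382 -0.179   0.2514] yaw [-1.7999e+02  2.0000e-02 -3.0000e-02]
cyl top [0.4457, -0.1893, 0.0225] z 0.109 1237
ring [0.4455, -0.1891, 0.0422] z [0.0527 0.0539] 2332
cone [0.4519, -0.1902, 0.0345] z 0.345 27661
```

Wrist measurements match the given sizes (22.4 mm and 42.1 mm radius, top at 109 mm). Now I'll pick up red: align, descend, grip.

```bash
python3 -m crank '[[[0,0,0],[0.37,0.5,0],-1],[[0,0,0],[0.37,0.5,0],-1],[[0,0,0],[0,0,2.5],-1],[[0,0,0],[0,0,2.5],-1],[[0,0,0],[0,0,2.5],-1],[[0,0,0],[0,0,2.5],-1],[[0,0,0],[0,0,0],-1]]'
python3 -m crank '[[[0,0,0],[0,0,2],-1],[[0,0,0],[0,0,2],-1],[[0,0,0],[0,0,1.3],-1],[[0,0,0],[0,0,0],-1],[[0,0,0],[0,0,0],-1]]'
```

```text
time_s: 4.7
tcp_pos: [0.4437, -0.1892, 0.1487]
eef_rot: [-180.0, 0.3, 0.0]
contact_force: [-0.6, 1.0, 0.1]
gripper_width: 0.0878
gripper_force: 0.0
time_s: 5.2
tcp_pos: [0.4463, -0.1896, 0.0996]
eef_rot: [180.0, -0.0, 0.1]
contact_force: [0.8, 0.8, 1.2]
gripper_width: 0.0877
gripper_force: 0.0
```

```bash
python3 -m crank '[[[0,0,0],[0,0,0],1],[[0,0,0],[0,0,0],1],[[0,0,0],[0,0,0],1],[[0,0,0],[0,0,0],1],[[0,0,0],[0,0,0],1],[[0,0,0],[0,0,0],1],[[0,0,0],[0,0,0],1],[[0,0,0],[0,0,0],1]]' 40
python3 -m crank '[[[0,0,0],[0,0,-0.5],1],[[0,0,0],[0,0,-1],1],[[0,0,0],[0,0,-1.5],1],[[0,0,0],[0,0,-2],1],[[0,0,0],[0,0,-2],1],[[0,0,0],[0,0,-1],1],[[0,0,0],[0,0,0],1]]'
```

```text
time_s: 6.0
tcp_pos: [0.4455, -0.1895, 0.0986]
eef_rot: [180.0, 0.0, 0.0]
contact_force: [-0.0, -0.7, 0.8]
gripper_width: 0.0429
gripper_force: 40.0
time_s: 6.7
tcp_pos: [0.4463, -0.1896, 0.1803]
eef_rot: [180.0, -0.2, 0.1]
contact_force: [0.5, -0.9, -1.5]
gripper_width: 0.0433
gripper_force: 40.0
```

```bash
python3 -m crank '[[[0,0,0],[2.4,-0.57,0],1],[[0,0,0],[2.4,-0.57,0],1],[[0,0,0],[2.4,-0.57,0],1],[[0,0,0],[2.4,-0.57,0],1],[[0,0,0],[2.4,-0.57,0],1],[[0,0,0],[2.6,-0.57,0],1],[[0,0,0],[2.5,-0.57,0],1],[[0,0,0],[0,0,0],1]]'
python3 -m crank '[[[0,0,0],[0,0,2],1],[[0,0,0],[0,0,2],1],[[0,0,0],[0,0,2],1],[[0,0,0],[0,0,1.5],1],[[0,0,0],[0,0,0.8],1],[[0,0,0],[0,0,0.3],1],[[0,0,0],[0,0,0],1]]'
```

```text
time_s: 7.5
tcp_pos: [0.6184, -0.1488, 0.1765]
eef_rot: [180.0, 0.1, 0.1]
contact_force: [-0.2, -0.3, -2.6]
gripper_width: 0.0433
gripper_force: 40.0
time_s: 8.2
tcp_pos: [0.6161, -0.1496, 0.0923]
eef_rot: [180.0, 0.0, 0.0]
contact_force: [0.2, 0.5, -1.1]
gripper_width: 0.0431
gripper_force: 40.0
```

```bash
python3 -m crank '[[[0,0,0],[0,0,0.3],1],[[0,0,0],[0,0,0.3],1],[[0,0,0],[0,0,0.1],1],[[0,0,0],[0,0,0],1],[[0,0,0],[0,0,0],1]]'
```

```text
time_s: 8.7
tcp_pos: [0.6165, -0.1495, 0.0857]
eef_rot: [180.0, -0.0, 0.0]
contact_force: [0.9, 0.1, 0.0]
gripper_width: 0.0435
gripper_force: 40.0
```

```bash
python3 -m crank '[[[0,0,0],[0,0,0.1],1],[[0,0,0],[0,0,0.1],1],[[0,0,0],[0,0,0],1],[[0,0,0],[0,0,0],1]]'
```

```text
time_s: 9.1
tcp_pos: [0.6164, -0.1495, 0.0835]
eef_rot: [-180.0, 0.0, 0.0]
contact_force: [0.2, 0.8, -1.5]
gripper_width: 0.0433
gripper_force: 40.0
```

```bash
python3 -m crank '[[[0,0,0],[0,0,0.1],1],[[0,0,0],[0,0,0],1],[[0,0,0],[0,0,0],1]]';python3 -m crank '[[[0,0,0],[0,0,0],0.7],[[0,0,0],[0,0,0],0.3],[[0,0,0],[0,0,0],-1],[[0,0,0],[0,0,0],-1],[[0,0,0],[0,0,0],-1],[[0,0,0],[0,0,0],-1],[[0,0,0],[0,0,0],-1],[[0,0,0],[0,0,0],-1]]'
```

```text
time_s: 9.4
tcp_pos: [0.6165, -0.1495, 0.0832]
eef_rot: [180.0, -0.0, 0.1]
contact_force: [-0.9, 0.9, 4.7]
gripper_width: 0.0434
gripper_force: 40.0
time_s: 10.2
tcp_pos: [0.6164, -0.1495, 0.0825]
eef_rot: [-180.0, 0.0, 0.0]
contact_force: [0.4, -0.5, 0.6]
gripper_width: 0.0846
gripper_force: 0.0
```

Contact was felt and the nozzle released. I'll rise, check the stand, and go to yellow.

```bash
python3 -m crank '[[[0,0,0],[0,0,-1],-1],[[0,0,0],[0,0,-2],-1],[[0,0,0],[0,0,-3],-1],[[0,0,0],[0,0,-3],-1],[[0,0,0],[0,0,-3],-1],[[0,0,0],[0,0,-3],-1],[[0,0,0],[0,0,-1],-1],[[0,0,0],[0,0,0],-1]]'
python3 - <<'E'
from h import *
meas(snap('wrist','w_stand'),(.6165,-.1495),(.089,.099),(.045,.058))
E
python3 -m crank '[[[0,0,0],[-1.4,-2.4,0],-1],[[0,0,0],[-1.4,-2.4,0],-1],[[0,0,0],[-1.4,-2.4,0],-1],[[0,0,0],[-1.4,-2.4,0],-1],[[0,0,0],[-1.4,-2.4,0],-1],[[0,0,0],[-1.4,-2.4,0],-1],[[0,0,0],[-1.4,-2.4,0],-1]]'
python3 -m crank '[[[0,0,0],[-1.4,-2.4,0],-1],[[0,0,0],[-1.4,-2.4,0],-1],[[0,0,0],[-1.4,-2.4,0],-1],[[0,0,0],[-1.4,-2.4,0],-1],[[0,0,0],[-1.4,-2.4,0],-1],[[0,0,0],[-1.4,-2.4,0],-1],[[0,0,0],[-1.4,-2.4,0],-1],[[0,0,0],[0,0,0],-1]]'
```

```text
time_s: 11.0
tcp_pos: [0.6172, -0.1496, 0.2452]
eef_rot: [180.0, -0.2, 0.0]
contact_force: [0.3, -0.1, 0.4]
gripper_width: 0.0878
gripper_force: 0.0
tcp [ 0.6164 -0.1494  0.2432] yaw [-1.7998e+02 -8.0000e-02  4.0000e-02]
cyl top [0.6168, -0.1497, 0.0223] z 0.0936 1132
ring [0.6165, -0.1495, 0.046] z [0.0498 0.0508] 3384
cone [0.637, -0.1513, 0.028] z 0.3391 21862
time_s: 11.75
tcp_pos: [0.5168, 0.0191, 0.2409]
eef_rot: [180.0, 0.2, 0.0]
contact_force: [0.2, 0.9, -0.2]
gripper_width: 0.0875
gripper_force: 0.0
time_s: 12.55
tcp_pos: [0.4185, 0.1877, 0.2413]
eef_rot: [179.9, 0.1, 0.2]
contact_force: [-0.0, -0.5, 0.5]
gripper_width: 0.0879
gripper_force: 0.0
```

Red stands upright on the stand, on centre. I'll descend on yellow.

```bash
python3 -m crank '[[[0,0,0],[0.15,0.1,2.5],-1],[[0,0,0],[0,0,2.5],-1],[[0,0,0],[0,0,2.5],-1],[[0,0,0],[0,0,0],-1],[[0,0,0],[0,0,0],-1]]'
```

```text
time_s: 13.05
tcp_pos: [0.4216, 0.1847, 0.1672]
eef_rot: [179.9, 0.1, 0.0]
contact_force: [-0.7, -0.3, -0.2]
gripper_width: 0.0875
gripper_force: 0.0
```

```bash
python3 -m crank '[[[0,0,0],[-0.05,-0.1,2],-1],[[0,0,0],[0,0,2],-1],[[0,0,0],[0,0,2],-1],[[0,0,0],[0,0,0.8],-1],[[0,0,0],[0,0,0],-1],[[0,0,0],[0,0,0],-1]]'
python3 -m crank '[[[0,0,0],[0,0,0],1],[[0,0,0],[0,0,0],1],[[0,0,0],[0,0,0],1],[[0,0,0],[0,0,0],1],[[0,0,0],[0,0,0],1],[[0,0,0],[0,0,0],1],[[0,0,0],[0,0,0],1],[[0,0,0],[0,0,0],1]]' 50
```

```text
time_s: 13.65
tcp_pos: [0.4218, 0.1868, 0.1006]
eef_rot: [-180.0, -0.1, 0.1]
contact_force: [-0.4, 0.1, 1.2]
gripper_width: 0.0878
gripper_force: 0.0
time_s: 14.45
tcp_pos: [0.4211, 0.1862, 0.0995]
eef_rot: [180.0, 0.0, 0.0]
contact_force: [0.1, -1.3, 1.1]
gripper_width: 0.0443
gripper_force: 50.0
```

```bash
python3 -m crank '[[[0,0,0],[0,0,-0.5],1],[[0,0,0],[0,0,-1],1],[[0,0,0],[0,0,-2],1],[[0,0,0],[0,0,-2.5],1],[[0,0,0],[0,0,-2.5],1],[[0,0,0],[0,0,-1.5],1],[[0,0,0],[0,0,0],1]]'
python3 -m crank '[[[0,0,0],[0.15,1.5,0],1],[[0,0,0],[0.15,2.4,0],1],[[0,0,0],[0.15,2.4,0],1],[[0,0,0],[0.15,2.4,0],1],[[0,0,0],[0.15,2.4,0],1],[[0,0,0],[0.15,2.4,0],1],[[0,0,0],[0.15,2.4,0],1],[[0,0,0],[0.15,2.4,0],1]]'
python3 -m crank '[[[0,0,0],[0.15,2.4,0],1],[[0,0,0],[0.15,2.4,0],1],[[0,0,0],[0.15,2.4,0],1],[[0,0,0],[0.15,2.4,0],1],[[0,0,0],[0.15,2.4,0],1],[[0,0,0],[0.15,2.4,0],1],[[0,0,0],[0.15,2.4,0],1],[[0,0,0],[0.2,2.4,0],1]]'
python3 -m crank '[[[0,0,0],[0,0,0],1],[[0,0,0],[0,0,0],1],[[0,0,0],[0,0,0],1]]'
```

```text
time_s: 15.15
tcp_pos: [0.4222, 0.1873, 0.2025]
eef_rot: [-179.8, -0.2, 0.1]
contact_force: [0.4, 0.4, -1.0]
gripper_width: 0.0437
gripper_force: 50.0
time_s: 15.95
tcp_pos: [0.4323, 0.0016, 0.1986]
eef_rot: [180.0, 0.1, 0.0]
contact_force: [0.2, 0.7, -1.8]
gripper_width: 0.0438
gripper_force: 50.0
time_s: 16.75
tcp_pos: [0.4447, -0.19, 0.1985]
eef_rot: [-180.0, 0.1, 0.0]
contact_force: [1.1, -0.3, -1.7]
gripper_width: 0.044
gripper_force: 50.0
time_s: 17.05
tcp_pos: [0.4453, -0.1885, 0.199]
eef_rot: [-180.0, 0.1, 0.0]
contact_force: [0.3, -0.4, -0.6]
gripper_width: 0.0441
gripper_force: 50.0
```

```bash
python3 -m crank '[[[0,0,0],[0.02,0.06,1],1],[[0,0,0],[0,0,2],1],[[0,0,0],[0,0,2],1],[[0,0,0],[0,0,1.5],1],[[0,0,0],[0,0,1],1],[[0,0,0],[0,0,1],1],[[0,0,0],[0,0,0.5],1],[[0,0,0],[0,0,0],1]]'
python3 -m crank '[[[0,0,0],[0,0,0.3],1],[[0,0,0],[0,0,0.2],1],[[0,0,0],[0,0,0.2],1],[[0,0,0],[0,0,0],1]]'
```

```text
time_s: 17.85
tcp_pos: [0.4459, -0.1891, 0.109]
eef_rot: [-180.0, 0.1, 0.1]
contact_force: [0.1, 0.6, -1.0]
gripper_width: 0.044
gripper_force: 50.0
time_s: 18.25
tcp_pos: [0.4461, -0.1893, 0.1025]
eef_rot: [-180.0, -0.0, 0.0]
contact_force: [-0.4, -0.3, -0.6]
gripper_width: 0.0438
gripper_force: 50.0
```

Now I'll press in millimetre steps, watching the force.

```bash
python3 -m crank '[[[0,0,0],[0,0,0.2],1],[[0,0,0],[0,0,0.1],1],[[0,0,0],[0,0,0],1]]'
python3 -m crank '[[[0,0,0],[0,0,0.2],1],[[0,0,0],[0,0,0],1]]'
python3 -m crank '[[[0,0,0],[0,0,0.2],1],[[0,0,0],[0,0,0],1]]'
```

```text
time_s: 18.55
tcp_pos: [0.4461, -0.1893, 0.0995]
eef_rot: [180.0, 0.0, 0.0]
contact_force: [-0.5, 0.3, -0.3]
gripper_width: 0.0439
gripper_force: 50.0
time_s: 18.75
tcp_pos: [0.4462, -0.1892, 0.0974]
eef_rot: [-180.0, -0.0, 0.0]
contact_force: [0.0, 0.1, -2.0]
gripper_width: 0.044
gripper_force: 50.0
time_s: 18.95
tcp_pos: [0.4461, -0.1892, 0.0952]
eef_rot: [-180.0, 0.0, 0.0]
contact_force: [0.2, -0.3, -1.3]
gripper_width: 0.0441
gripper_force: 50.0
```

```bash
python3 -m crank '[[[0,0,0],[0,0,0.1],1],[[0,0,0],[0,0,0],1]]'
python3 -m crank '[[[0,0,0],[0,0,0.1],1],[[0,0,0],[0,0,0],1]]'
```

```text
time_s: 19.15
tcp_pos: [0.4461, -0.1892, 0.0944]
eef_rot: [-180.0, 0.0, 0.0]
contact_force: [-0.1, 0.9, -0.1]
gripper_width: 0.044
gripper_force: 50.0
time_s: 19.35
tcp_pos: [0.4461, -0.1892, 0.0935]
eef_rot: [-180.0, 0.0, 0.0]
contact_force: [0.9, 0.6, -1.9]
gripper_width: 0.0439
gripper_force: 50.0
```

Run:
```python
from h import *
c=snap('scene','s1')
im=c['color'][150:280,190:330,::-1];cv2.imwrite('pics/s1c.png',cv2.resize(im,None,fx=4,fy=4,interpolation=2))
P=cloud(c);H=cv2.cvtColor(c['color'],cv2.COLOR_RGB2HSV)
d=np.hypot(P[...,0]-.446,P[...,1]+.189)
m=(d<.03)&(H[...,0]>18)&(H[...,0]<35)&(H[...,1]>110)
print(np.percentile(P[m][:,2],[2,25,50,75,98]).round(4),m.sum())
```

```text
[0.0507 0.0621 0.0802 0.0982 0.1605] 298
```

View pics/s1c.png

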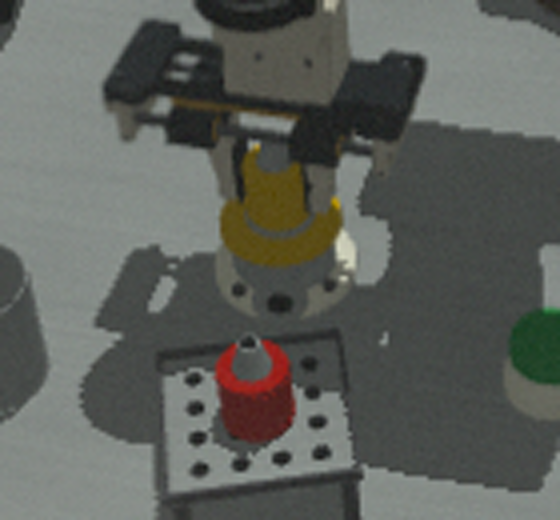

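The crop shows the yellow nozzle over the yellow head's spigot, almost at the shoulder, and red upright on the stand. I'll keep pressing.

```bash
for i in 1 2; do python3 -m crank '[[[0,0,0],[0,0,0.1],1],[[0,0,0],[0,0,0],1]]' | grep -E 'tcp|contact'; done
```

```text
tcp_pos: [0.4462, -0.1893, 0.0928]
contact_force: [-0.8, -0.2, 3.3]
tcp_pos: [0.4463, -0.1893, 0.0926]
contact_force: [-4.0, 2.9, 14.1]
```

```bash
for i in 1 2; do python3 -m crank '[[[0,0,0],[0,0,0.1],1],[[0,0,0],[0,0,0],1]]' | grep -E 'tcp|contact|width'; done
```

```text
tcp_pos: [0.4464, -0.1893, 0.0925]
contact_force: [-8.2, 4.6, 24.3]
gripper_width: 0.044
tcp_pos: [0.4465, -0.1893, 0.0924]
contact_force: [-12.2, 6.7, 35.2]
gripper_width: 0.0444
```

A hard stop at 35 N, about where home is. I'll relieve the load, release and measure from above.

```bash
python3 -m crank '[[[0,0,0],[0,0,-0.15],1],[[0,0,0],[0,0,-0.15],1],[[0,0,0],[0,0,0],1]]' | grep -E 'tcp|contact'
python3 -m crank '[[[0,0,0],[0,0,0],0.6],[[0,0,0],[0,0,0],0.2],[[0,0,0],[0,0,0],-1],[[0,0,0],[0,0,0],-1],[[0,0,0],[0,0,0],-1],[[0,0,0],[0,0,0],-1],[[0,0,0],[0,0,0],-1],[[0,0,0],[0,0,0],-1]]'
python3 -m crank '[[[0,0,0],[0,0,-1],-1],[[0,0,0],[0,0,-2],-1],[[0,0,0],[0,0,-3],-1],[[0,0,0],[0,0,-3],-1],[[0,0,0],[0,0,-3],-1],[[0,0,0],[0,0,-2],-1],[[0,0,0],[0,0,-1.5],-1],[[0,0,0],[0,0,0],-1]]'
python3 - <<'E'
from h import *
meas(snap('wrist','w_y2'),(.4455,-.189),(.098,.112))
E
```

```text
tcp_pos: [0.4463, -0.1892, 0.0928]
contact_force: [-0.2, 1.0, 4.6]
time_s: 21.3
tcp_pos: [0.4461, -0.1892, 0.0925]
eef_rot: [-180.0, 0.0, 0.0]
contact_force: [-0.9, 0.7, -0.3]
gripper_width: 0.085
gripper_force: 0.0
time_s: 22.1
tcp_pos: [0.4472, -0.1895, 0.2506]
eef_rot: [180.0, -0.3, 0.1]
contact_force: [-0.1, 0.7, 0.4]
gripper_width: 0.0877
gripper_force: 0.0
tcp [ 0.4466 -0.1893  0.249 ] yaw [ 1.8e+02 -1.6e-01  4.0e-02]
cyl top [0.4463, -0.1894, 0.0223] z 0.1017 1213
ring [0.4456, -0.1895, 0.0423] z [0.0527 0.0539] 2353
cone [0.4667, -0.191, 0.0278] z 0.3445 20783
```

Yellow is home (cylinder top at 101.7 mm against an expected 102). Now blue on the red head.

```bash
python3 -m crank '[[[0,0,0],[1.44,-2.3,0],-1],[[0,0,0],[1.44,-2.3,0],-1],[[0,0,0],[1.44,-2.3,0],-1],[[0,0,0],[1.44,-2.3,0],-1],[[0,0,0],[1.44,-2.3,0],-1],[[0,0,0],[1.44,-2.3,0],-1],[[0,0,0],[1.44,-2.3,0],-1]]'
python3 -m crank '[[[0,0,0],[1.44,-2.3,0],-1],[[0,0,0],[1.44,-2.3,0],-1],[[0,0,0],[1.44,-2.3,0],-1],[[0,0,0],[1.44,-2.3,0],-1],[[0,0,0],[1.44,-2.3,0],-1],[[0,0,0],[1.44,-2.3,0],-1],[[0,0,0],[1.44,-2.3,0],-1],[[0,0,0],[0,0,0],-1]]'
python3 -m crank '[[[0,0,0],[0,0,0],-1],[[0,0,0],[0,0,0],-1]]'
python3 - <<'E'
from h import *
meas(snap('wrist','w_red'),(.649,.1328))
E
```

```text
time_s: 22.85
tcp_pos: [0.5467, -0.0272, 0.2466]
eef_rot: [180.0, 0.1, 0.0]
contact_force: [0.0, -0.2, -0.2]
gripper_width: 0.0871
gripper_force: 0.0
time_s: 23.65
tcp_pos: [0.6482, 0.1351, 0.2454]
eef_rot: [179.9, 0.1, 0.1]
contact_force: [-0.8, -0.6, -0.9]
gripper_width: 0.0881
gripper_force: 0.0
time_s: 23.85
tcp_pos: [0.6469, 0.1323, 0.2469]
eef_rot: [180.0, 0.1, 0.0]
contact_force: [-0.1, -0.4, -0.2]
gripper_width: 0.0878
gripper_force: 0.0
tcp [0.647  0.1322 0.2473] yaw [1.7998e+02 4.0000e-02 1.0000e-02]
cyl top [0.6493, 0.1323, 0.0224] z 0.1086 1234
ring [0.649, 0.1326, 0.0421] z [0.0527 0.054 ] 2342
cone [0.6674, 0.1313, 0.0295] z 0.3408 24061
```

Red head is at (0.649, 0.1326). I'll descend 14.8 cm with dx +0.22, then grip and lift.

```bash
python3 -m crank '[[[0,0,0],[0.22,0,1.5],-1],[[0,0,0],[0,0,2.5],-1],[[0,0,0],[0,0,2.5],-1],[[0,0,0],[0,0,2.5],-1],[[0,0,0],[0,0,2.3],-1],[[0,0,0],[0,0,1.5],-1],[[0,0,0],[0,0,1],-1],[[0,0,0],[0,0,0],-1]]'
python3 -m crank '[[[0,0,0],[0,0,0.9],-1],[[0,0,0],[0,0,0],-1],[[0,0,0],[0,0,0],-1]]'
```

```text
time_s: 24.7
tcp_pos: [0.649, 0.1324, 0.1082]
eef_rot: [179.9, 0.1, 0.0]
contact_force: [-0.4, 0.5, 1.1]
gripper_width: 0.0872
gripper_force: 0.0
time_s: 25.0
tcp_pos: [0.6499, 0.133, 0.101]
eef_rot: [-180.0, -0.0, 0.0]
contact_force: [-0.2, 0.6, 1.1]
gripper_width: 0.0876
gripper_force: 0.0
```

```bash
python3 -m crank '[[[0,0,0],[0,0,0],1],[[0,0,0],[0,0,0],1],[[0,0,0],[0,0,0],1],[[0,0,0],[0,0,0],1],[[0,0,0],[0,0,0],1],[[0,0,0],[0,0,0],1],[[0,0,0],[0,0,0],1],[[0,0,0],[0,0,0],1]]' 50
python3 -m crank '[[[0,0,0],[0,0,-0.5],1],[[0,0,0],[0,0,-1],1],[[0,0,0],[0,0,-2],1],[[0,0,0],[0,0,-2.5],1],[[0,0,0],[0,0,-2.5],1],[[0,0,0],[0,0,-1.5],1],[[0,0,0],[0,0,0],1]]'
python3 -m crank '[[[0,0,0],[-1.75,-0.4,0],1],[[0,0,0],[-1.75,-0.4,0],1],[[0,0,0],[-1.75,-0.4,0],1],[[0,0,0],[-1.75,-0.4,0],1],[[0,0,0],[-1.75,-0.4,0],1],[[0,0,0],[-1.75,-0.4,0],1],[[0,0,0],[-1.75,-0.4,0],1],[[0,0,0],[-1.75,-0.4,0],1]]'
python3 -m crank '[[[0,0,0],[-1.75,-0.4,0],1],[[0,0,0],[-1.75,-0.4,0],1],[[0,0,0],[-1.75,-0.4,0],1],[[0,0,0],[-1.75,-0.4,0],1],[[0,0,0],[-1.75,-0.5,0],1],[[0,0,0],[0,0,0],1],[[0,0,0],[0,0,0],1],[[0,0,0],[0,0,0],1]]'
```

```text
time_s: 25.8
tcp_pos: [0.6497, 0.1328, 0.1006]
eef_rot: [180.0, 0.0, 0.0]
contact_force: [0.1, -1.6, 0.7]
gripper_width: 0.0438
gripper_force: 50.0
time_s: 26.5
tcp_pos: [0.6511, 0.1335, 0.2043]
eef_rot: [-179.9, -0.3, 0.1]
contact_force: [0.7, 0.3, -1.5]
gripper_width: 0.0437
gripper_force: 50.0
time_s: 27.3
tcp_pos: [0.5085, 0.1647, 0.2]
eef_rot: [180.0, 0.1, 0.0]
contact_force: [0.3, 0.3, -0.8]
gripper_width: 0.0438
gripper_force: 50.0
time_s: 28.1
tcp_pos: [0.4225, 0.1858, 0.2005]
eef_rot: [180.0, 0.0, 0.0]
contact_force: [0.1, -0.5, -1.8]
gripper_width: 0.0437
gripper_force: 50.0
```

```bash
python3 -m crank '[[[0,0,0],[-0.1,0,1],1],[[0,0,0],[0,0,2],1],[[0,0,0],[0,0,2],1],[[0,0,0],[0,0,1.5],1],[[0,0,0],[0,0,1.2],1],[[0,0,0],[0,0,0.8],1],[[0,0,0],[0,0,0.5],1],[[0,0,0],[0,0,0],1]]'
for i in 1; do python3 -m crank '[[[0,0,0],[0,0,0.2],1],[[0,0,0],[0,0,0.2],1],[[0,0,0],[0,0,0.2],1],[[0,0,0],[0,0,0],1]]'; done
```

```text
time_s: 28.9
tcp_pos: [0.421, 0.1854, 0.1098]
eef_rot: [179.9, 0.1, 0.0]
contact_force: [-0.2, -0.4, -0.5]
gripper_width: 0.0439
gripper_force: 50.0
time_s: 29.3
tcp_pos: [0.4211, 0.1857, 0.1045]
eef_rot: [-180.0, -0.0, 0.0]
contact_force: [0.3, -1.5, -0.6]
gripper_width: 0.044
gripper_force: 50.0
```

```bash
for i in 1 2 3; do python3 -m crank '[[[0,0,0],[0,0,0.2],1],[[0,0,0],[0,0,0],1]]' | grep -E 'tcp|contact'; done
```

```text
tcp_pos: [0.4211, 0.1857, 0.1024]
contact_force: [-1.2, 0.4, -1.1]
tcp_pos: [0.4214, 0.1859, 0.1005]
contact_force: [0.9, 1.0, -1.1]
tcp_pos: [0.4213, 0.1858, 0.0985]
contact_force: [1.0, 0.7, -1.0]
```

```bash
for i in 1 2 3 4; do python3 -m crank '[[[0,0,0],[0,0,0.15],1],[[0,0,0],[0,0,0],1]]' | grep -E 'tcp|contact'; done
```

```text
tcp_pos: [0.4211, 0.1857, 0.0968]
contact_force: [0.9, -0.3, -2.2]
tcp_pos: [0.421, 0.1856, 0.0953]
contact_force: [-0.2, 0.1, -1.1]
tcp_pos: [0.4211, 0.1857, 0.0939]
contact_force: [0.7, -0.1, -1.2]
tcp_pos: [0.4213, 0.1858, 0.0935]
contact_force: [-4.0, -1.0, 13.9]
```

```bash
for i in 1 2; do python3 -m crank '[[[0,0,0],[0,0,0.1],1],[[0,0,0],[0,0,0],1]]' | grep -E 'tcp|contact'; done
python3 -m crank '[[[0,0,0],[0,0,-0.15],1],[[0,0,0],[0,0,-0.15],1],[[0,0,0],[0,0,0],1]]' | grep -E 'tcp|contact'
python3 -m crank '[[[0,0,0],[0,0,0],0.6],[[0,0,0],[0,0,0],0.2],[[0,0,0],[0,0,0],-1],[[0,0,0],[0,0,0],-1],[[0,0,0],[0,0,0],-1],[[0,0,0],[0,0,0],-1],[[0,0,0],[0,0,0],-1],[[0,0,0],[0,0,0],-1]]'
python3 -m crank '[[[0,0,0],[0,0,-1],-1],[[0,0,0],[0,0,-2],-1],[[0,0,0],[0,0,-3],-1],[[0,0,0],[0,0,-3],-1],[[0,0,0],[0,0,-3],-1],[[0,0,0],[0,0,-2],-1],[[0,0,0],[0,0,-1.5],-1],[[0,0,0],[0,0,0],-1]]'
python3 - <<'E'
from h import *
meas(snap('wrist','w_b2'),(.421,.1859),(.098,.112))
E
```

```text
tcp_pos: [0.4214, 0.1858, 0.0934]
contact_force: [-8.1, -2.9, 24.7]
tcp_pos: [0.4215, 0.1858, 0.0933]
contact_force: [-12.3, -4.1, 37.3]
tcp_pos: [0.4212, 0.1858, 0.0938]
contact_force: [0.5, -0.6, 1.5]
time_s: 32.2
tcp_pos: [0.4212, 0.1857, 0.0935]
eef_rot: [180.0, 0.0, 0.0]
contact_force: [-0.2, 1.2, -0.7]
gripper_width: 0.0851
gripper_force: 0.0
time_s: 33.0
tcp_pos: [0.422, 0.1864, 0.2515]
eef_rot: [-179.8, -0.2, 0.1]
contact_force: [-0.2, 1.1, -0.1]
gripper_width: 0.088
gripper_force: 0.0
tcp [0.4214 0.186  0.2499] yaw [-1.7988e+02 -1.1000e-01  4.0000e-02]
cyl top [0.4209, 0.1855, 0.022] z 0.1017 1207
ring [0.421, 0.1858, 0.042] z [0.0527 0.0538] 2342
cone [0.4419, 0.184, 0.0277] z 0.3456 21419
```

Blue is home. Back to the stand for red.

```bash
python3 -m crank '[[[0,0,0],[1.4,2.4,0],-1],[[0,0,0],[1.4,2.4,0],-1],[[0,0,0],[1.4,2.4,0],-1],[[0,0,0],[1.4,2.4,0],-1],[[0,0,0],[1.4,2.4,0],-1],[[0,0,0],[1.4,2.4,0],-1],[[0,0,0],[1.4,2.4,0],-1]]'
python3 -m crank '[[[0,0,0],[1.4,2.4,0],-1],[[0,0,0],[1.4,2.4,0],-1],[[0,0,0],[1.4,2.4,0],-1],[[0,0,0],[1.4,2.4,0],-1],[[0,0,0],[1.4,2.4,0],-1],[[0,0,0],[1.4,2.4,0],-1],[[0,0,0],[1.4,2.4,0],-1],[[0,0,0],[0,0,0],-1]]'
python3 -m crank '[[[0,0,0],[0,0,0],-1],[[0,0,0],[0,0,0],-1]]'
```

```text
time_s: 33.75
tcp_pos: [0.5192, 0.0166, 0.2476]
eef_rot: [180.0, 0.1, 0.0]
contact_force: [0.8, -0.1, -0.9]
gripper_width: 0.0872
gripper_force: 0.0
time_s: 34.55
tcp_pos: [0.6178, -0.1525, 0.2465]
eef_rot: [180.0, 0.2, -0.1]
contact_force: [0.2, -0.1, -0.0]
gripper_width: 0.0875
gripper_force: 0.0
time_s: 34.75
tcp_pos: [0.6168, -0.1496, 0.2479]
eef_rot: [-180.0, 0.1, 0.0]
contact_force: [-0.1, -0.2, 1.3]
gripper_width: 0.0878
gripper_force: 0.0
```

```bash
python3 -m crank '[[[0,0,0],[0,0,1.5],-1],[[0,0,0],[0,0,2.5],-1],[[0,0,0],[0,0,2.5],-1],[[0,0,0],[0,0,2.5],-1],[[0,0,0],[0,0,2.5],-1],[[0,0,0],[0,0,2],-1],[[0,0,0],[0,0,1.5],-1],[[0,0,0],[0,0,0],-1]]'
python3 -m crank '[[[0,0,0],[0,0,0.8],-1],[[0,0,0],[0,0,0.4],-1],[[0,0,0],[0,0,0],-1],[[0,0,0],[0,0,0],-1]]'
```

```text
time_s: 35.55
tcp_pos: [0.6156, -0.1491, 0.0965]
eef_rot: [-180.0, 0.2, 0.1]
contact_force: [-0.9, -0.3, -0.0]
gripper_width: 0.0876
gripper_force: 0.0
time_s: 35.95
tcp_pos: [0.6177, -0.1501, 0.0871]
eef_rot: [180.0, -0.0, 0.0]
contact_force: [0.2, 0.3, 1.3]
gripper_width: 0.0876
gripper_force: 0.0
```

```bash
python3 -m crank '[[[0,0,0],[0,0,0.2],1],[[0,0,0],[0,0,0],1],[[0,0,0],[0,0,0],1],[[0,0,0],[0,0,0],1],[[0,0,0],[0,0,0],1],[[0,0,0],[0,0,0],1],[[0,0,0],[0,0,0],1],[[0,0,0],[0,0,0],1]]' 50
python3 -m crank '[[[0,0,0],[0,0,-0.5],1],[[0,0,0],[0,0,-1.5],1],[[0,0,0],[0,0,-2.5],1],[[0,0,0],[0,0,-2.5],1],[[0,0,0],[0,0,-2.5],1],[[0,0,0],[0,0,-1.5],1],[[0,0,0],[0,0,-0.5],1],[[0,0,0],[0,0,0],1]]'
python3 -m crank '[[[0,0,0],[0.2,-2,0],1],[[0,0,0],[0.2,-2,0],1],[[0,0,0],[0.2,-2,0],1],[[0,0,0],[0.2,-2,0],1],[[0,0,0],[0.25,-2,0],1],[[0,0,0],[0.25,-2,0],1],[[0,0,0],[0.25,-2,0],1],[[0,0,0],[0.25,-2,0],1]]'
python3 -m crank '[[[0,0,0],[0.25,-2,0],1],[[0,0,0],[0.25,-2,0],1],[[0,0,0],[0.25,-2,0],1],[[0,0,0],[0.25,-2,0],1],[[0,0,0],[0.25,-2,0],1],[[0,0,0],[0.15,-2,0],1],[[0,0,0],[0,0,0],1],[[0,0,0],[0,0,0],1]]'
python3 -m crank '[[[0,0,0],[0,0,0],1],[[0,0,0],[0,0,0],1]]'
```

```text
time_s: 36.75
tcp_pos: [0.6174, -0.1501, 0.0846]
eef_rot: [180.0, 0.0, 0.0]
contact_force: [-0.3, -0.3, 0.6]
gripper_width: 0.0431
gripper_force: 50.0
time_s: 37.55
tcp_pos: [0.6175, -0.1501, 0.2002]
eef_rot: [-180.0, -0.1, 0.0]
contact_force: [0.3, -0.1, -1.1]
gripper_width: 0.0432
gripper_force: 50.0
time_s: 38.35
tcp_pos: [0.6346, 0.0106, 0.1979]
eef_rot: [180.0, 0.1, 0.0]
contact_force: [0.4, 0.1, -1.0]
gripper_width: 0.0429
gripper_force: 50.0
time_s: 39.15
tcp_pos: [0.6491, 0.1308, 0.1993]
eef_rot: [180.0, 0.0, 0.1]
contact_force: [0.6, -0.9, -1.8]
gripper_width: 0.043
gripper_force: 50.0
time_s: 39.35
tcp_pos: [0.6492, 0.1294, 0.1996]
eef_rot: [180.0, 0.0, 0.0]
contact_force: [0.4, 0.4, -1.7]
gripper_width: 0.043
gripper_force: 50.0
```

```bash
python3 -m crank '[[[0,0,0],[0.05,-0.32,1],1],[[0,0,0],[0,0,2],1],[[0,0,0],[0,0,1.5],1],[[0,0,0],[0,0,1.2],1],[[0,0,0],[0,0,0.8],1],[[0,0,0],[0,0,0],1],[[0,0,0],[0,0,0],1]]'
```

```text
time_s: 40.05
tcp_pos: [0.65, 0.1331, 0.1348]
eef_rot: [180.0, -0.0, 0.0]
contact_force: [-0.3, 0.5, -0.2]
gripper_width: 0.043
gripper_force: 50.0
```

```bash
python3 -m crank '[[[0,0,0],[0,0.04,1],1],[[0,0,0],[0,0,1],1],[[0,0,0],[0,0,0.8],1],[[0,0,0],[0,0,0.4],1],[[0,0,0],[0,0,0.2],1],[[0,0,0],[0,0,0],1],[[0,0,0],[0,0,0],1]]'
for i in 1 2 3; do python3 -m crank '[[[0,0,0],[0,0,0.15],1],[[0,0,0],[0,0,0],1]]' | grep -E 'tcp|contact'; done
```

```text
time_s: 40.75
tcp_pos: [0.6497, 0.1327, 0.1007]
eef_rot: [180.0, 0.0, 0.0]
contact_force: [0.0, -0.0, -1.3]
gripper_width: 0.0433
gripper_force: 50.0
tcp_pos: [0.6498, 0.1326, 0.0993]
contact_force: [-0.5, -0.9, -0.4]
tcp_pos: [0.6498, 0.1327, 0.0976]
contact_force: [-0.1, -0.9, -0.2]
tcp_pos: [0.6496, 0.1327, 0.0958]
contact_force: [0.8, -0.6, -0.3]
```

```bash
for i in 1 2 3; do python3 -m crank '[[[0,0,0],[0,0,0.15],1],[[0,0,0],[0,0,0],1]]' | grep -E 'tcp|contact'; done
```

```text
tcp_pos: [0.6495, 0.1327, 0.094]
contact_force: [1.7, -0.4, -2.3]
tcp_pos: [0.6496, 0.1327, 0.0927]
contact_force: [2.3, -0.1, -2.4]
tcp_pos: [0.6497, 0.1327, 0.0925]
contact_force: [-2.6, -1.6, 5.4]
```

```bash
for i in 1 2 3; do python3 -m crank '[[[0,0,0],[0,0,0.1],1],[[0,0,0],[0,0,0],1]]' | grep -E 'tcp|contact'; done
python3 -m crank '[[[0,0,0],[0,0,-0.15],1],[[0,0,0],[0,0,-0.15],1],[[0,0,0],[0,0,0],1]]' | grep -E 'tcp|contact'
python3 -m crank '[[[0,0,0],[0,0,0],0.6],[[0,0,0],[0,0,0],0.2],[[0,0,0],[0,0,0],-1],[[0,0,0],[0,0,0],-1],[[0,0,0],[0,0,0],-1],[[0,0,0],[0,0,0],-1],[[0,0,0],[0,0,0],-1],[[0,0,0],[0,0,0],-1]]'
python3 -m crank '[[[0,0,0],[0,0,-1],-1],[[0,0,0],[0,0,-2],-1],[[0,0,0],[0,0,-3],-1],[[0,0,0],[0,0,-3],-1],[[0,0,0],[0,0,-3],-1],[[0,0,0],[0,0,-2],-1],[[0,0,0],[0,0,-1.5],-1],[[0,0,0],[0,0,0],-1]]'
python3 - <<'E'
from h import *
meas(snap('wrist','w_r2'),(.649,.1328),(.098,.112))
c=snap('top','topend')
for xy in[(.649,.1328),(.421,.1859),(.4455,-.189)]: meas(c,xy,(.098,.106))
cv2.imwrite('pics/topc.png',cv2.resize(c['color'][90:290,190:420,::-1],None,fx=3,fy=3))
E
```

```text
tcp_pos: [0.6497, 0.1327, 0.0924]
contact_force: [-5.4, -1.4, 12.3]
tcp_pos: [0.6497, 0.1327, 0.0923]
contact_force: [-7.8, -1.1, 17.0]
tcp_pos: [0.6498, 0.1327, 0.0923]
contact_force: [-10.4, 0.1, 24.6]
tcp_pos: [0.6497, 0.1327, 0.0925]
contact_force: [-3.1, -0.2, 9.2]
time_s: 43.65
tcp_pos: [0.6497, 0.1327, 0.0914]
eef_rot: [180.0, 0.0, 0.0]
contact_force: [-0.2, -0.3, 0.3]
gripper_width: 0.0847
gripper_force: 0.0
time_s: 44.45
tcp_pos: [0.6509, 0.133, 0.2503]
eef_rot: [-179.9, -0.3, 0.1]
contact_force: [0.3, 1.2, 0.3]
gripper_width: 0.0874
gripper_force: 0.0
tcp [0.6501 0.1329 0.2484] yaw [-1.7993e+02 -1.5000e-01  4.0000e-02]
cyl top [0.6491, 0.133, 0.0222] z 0.1017 1218
ring [0.6493, 0.1323, 0.042] z [0.0527 0.0538] 2349
cone [0.6698, 0.1306, 0.0272] z 0.3439 20675
tcp [0.6496 0.1327 0.247 ] yaw [-1.7996e+02 -4.0000e-02  3.0000e-02]
cyl top [0.6483, 0.134, 0.0225] z 0.1021 189
ring [0.6483, 0.1334, 0.0423] z [0.0537 0.0568] 515
cone [0.6466, 0.1312, 0.0347] z 0.3687 483
tcp [0.6496 0.1327 0.247 ] yaw [-1.7996e+02 -4.0000e-02  3.0000e-02]
cyl top [0.42, 0.1864, 0.0222] z 0.1026 212
ring [0.4225, 0.1876, 0.0437] z [0.0535 0.0561] 614
cone [0.421, 0.1859, 0.0351] z 0.736 4828
tcp [0.6496 0.1327 0.247 ] yaw [-1.7996e+02 -4.0000e-02  3.0000e-02]
cyl top [0.4455, -0.1872, 0.0218] z 0.1022 211
ring [0.4452, -0.1876, 0.0421] z [0.053  0.0558] 606
cone [0.4457, -0.1869, 0.0099] z 0.1253 58
```

View pics/topc.png

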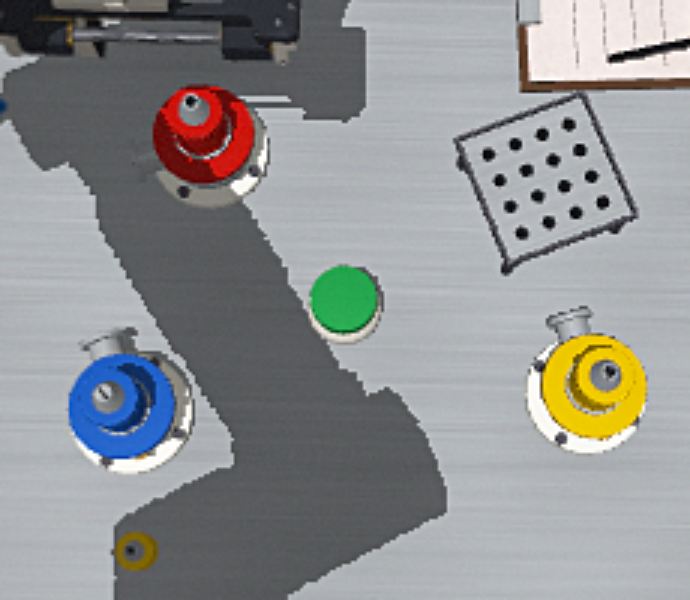

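The picture shows all three nozzles home on their own colours: red at (200,115), blue at (115,395) and yellow at (600,375). The tub hasn't moved and the gripper is clear.

```bash
python3 -c "
from plant import r
print(r.close_job())"
```

```text
the job is handed in; nothing more can be done
None
```

All three nozzles measured fully home on their own colour's heads, with red parked on the draining stand along the way; the gripper is open and clear, and the job is handed in at about 45 s of the 125 s allowed (no verdict was returned).

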